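# Set and lock the spice rack's pull-out leg

## Task

Lift the loose cover plate off the two pins of the clamp yoke on the front of the spice rack's pull-out tray and lay it flat in the roasting tray, knob side up. Then take the crossbar inside the yoke, pull the self-closing leg out until its pointer is level with the middle of the clip on the length scale and, holding the leg there, slide the cam lever along the crossbar until it is fully closed against the yoke's cheek. Finish still holding the leg at the mark by its crossbar: do not let go; keep the three shakers standing and leave the ramekins, spatula and tongs alone.

Things in the scene. Friction and masses are not known exactly. Their poses are not given: they have to be found in the camera images.
- rack: wooden spice rack fixed to the shelf, 170 mm deep (x), 250 wide (y), 165 high at the back, side walls 95 high. Origin: centre of its underside; open front faces its own -x. Its pull-out tray slides out along the rack's -x. An aluminium scale rail (16 mm wide, 30 high) lies in front at y = -125 mm, x = -80 to -270 mm.
- leg (a joint): how far the tray with its sliding leg and yoke is pulled out along the rack's -x, m: 0 closed (start), stop at 0.115. A spring always pulls it shut, 4 N at 0 rising to 6 N at 0.09, plus damping of 25 N per m/s. The cam lever does not hold it against the spring here: let go and it closes.
- yoke (a point): centre of the underside of the clamp yoke on the leg's front end, 11 mm above the shelf, 130 mm in front of the rack's origin when closed. The yoke is a U, 44 mm deep in x; floor top at z = 29 mm; two cheeks 12 mm thick, inner faces at y = -73 and +73 mm, tops at z = 105 mm, each with an upright pin 8 mm thick, 14 mm high. Moves with the leg.
- crossbar (a point): round steel bar, 12 mm thick, 146 mm long along the rack's y, between the yoke's cheeks, moving with the leg: grip for pulling and holding. The point is its middle, 78 mm above the shelf; axes as the rack's. Free below down to the yoke's floor, 49 mm under its axis. With the lever open it is clear from y = -73 to +24 mm.
- lever (a joint): cam lever's travel along the crossbar towards the rack's +y, m: open at 0 (starts 0 to 0.006), fully closed at 0.035, where it meets the +y cheek. It stays where it is left and takes about 3 N to slide.
- lever_mid (a point): middle of the cam lever, a black block riding on the crossbar like a saddle: 44 mm in x (22 either side of the bar's axis), 14 in y, 30 high, centred on the bar's axis, with a small fin 8 mm higher on top. Fingers straddling the bar push it by its -y face. Open it stands at y = +31 mm from the bar's middle, closed at +66 mm.
- pointer (a point): tip of the dark pointer that sticks out from the -y side of the yoke, 50 mm above the shelf, at the same x as the crossbar; moves with the leg.
- clip: length mark: small steel clip on the scale rail, 12 mm wide along the rail (the rack's x), with an upright blade 24 mm high; fixed. Origin at the middle of its underside, 30 mm above the shelf; axes as the rack's. The pointer is level with it when both have the same x in the rack's frame (45 to 85 mm of pull).
- cover: loose aluminium cover plate, 50 (x) by 182 (y) by 6 mm, 140 g, an 11 mm hole near each end (y = -79, +79 mm) on the yoke's pins. Origin: centre of its underside, 105 mm up at the start. In its middle the knob, a black block 14 mm in x, 50 in y, from 6 to 34 mm above the underside. It hides the crossbar and lever; lift it over 15 mm to clear the pins.
- roaster: open stainless roasting tray, outside 260 mm (x) by 240 mm (y) by 45 mm high, walls and floor 4 mm, loose, 1.2 kg. Origin at the centre of its underside.
- shaker0: empty glass shaker with a steel cap, 40 mm across, 78 mm high, 90 g, standing loose in a cell of the pull-out tray and riding with it; origin at the centre of its underside
- shaker1: empty glass shaker with a steel cap, 40 mm across, 78 mm high, 90 g, standing loose in a cell of the pull-out tray and riding with it; origin at the centre of its underside
- shaker2: empty glass shaker with a steel cap, 40 mm across, 78 mm high, 90 g, standing loose in a cell of the pull-out tray and riding with it; origin at the centre of its underside
- ramekin0: grey stoneware ramekin, 90 mm across, 50 mm high, bystander; origin at the centre of its underside
- ramekin1: grey stoneware ramekin, 90 mm across, 50 mm high, bystander; origin at the centre of its underside
- spatula: black plastic spatula, 280 mm long, lying on the shelf, bystander
- tongs: chrome tongs, about 250 mm long, lying on the shelf, bystander
Mind the look-alikes: they are no part of the job. Leave any green or orange look-alike of the shaker0 alone. Leave any blue look-alike of the shaker1 alone.

How it is judged (in metres and radians):
On the way, in this order (a step that is already met when the one before it is completed fails the run):
1. the cover plate lies flat in the roasting tray, let go (x of cover in the frame of roaster between -0.11 and 0.11 m and y of cover in the frame of roaster between -0.1 and 0.1 m and z of cover in the frame of roaster between 0 and 0.012 m and angle between cover's own z axis and vertical below 0.12 rad and linear speed of cover below 0.03 m/s and contact force between cover and the fingers below 0.1 N), for 0.2 s.
2. the leg is held by its crossbar at the length mark with the cam lever still open (x of pointer in the frame of clip between -0.006 and 0.006 m and contact force between leg_c0 and the fingers above 2 N and value of joint lever below 0.02 m), for 0.3 s.
3. the cam lever is closed with the leg held at the mark (x of pointer in the frame of clip between -0.006 and 0.006 m and contact force between leg_c0 and the fingers above 2 N and value of joint lever above 0.031 m), for 0.2 s.
At the end, for the whole second after the job is handed in: The crossbar is in the fingers (over 2 N), the leg is still and its pointer within 6 mm of the clip's middle along the scale, the cam lever is closed to within 4 mm of its stop, the cover lies flat, knob up, untouched in the roasting tray, and the shakers stand (all of step 1 and all of step 3 and velocity of joint leg between -0.02 and 0.02 m/s and angle between each of shaker0, shaker1, shaker2's own z axis and vertical below 0.3 rad); the arm keeps its last pose, push and grip.
It fails at once if a shaker is tipped over (angle between any of shaker0, shaker1, shaker2's own z axis and vertical above 0.5 rad).
It fails at once if the cam lever is slid to while the leg is off the mark (value of joint lever above 0.022 m and (x of pointer in the frame of clip above 0.007 m or x of pointer in the frame of clip below -0.007 m)).
It fails at once if a ramekin, the spatula or the tongs are disturbed (over 25 mm) (distance of any of ramekin0, ramekin1, spatula, tongs from where it was at the start of the episode above 0.025 m).
It also fails if it takes over 72 s, if anything falls off the work surface, if the arm or the gripper's body presses on something with over 40 N, if the wrist force passes 120 N, or if a joint passes its speed limit or range.

## Robot

A 6-joint arm with a two-finger parallel gripper is mounted at the origin on the work surface. World frame = base frame: x ahead of the robot, y to its left, z up, the work surface at z = 0. Lengths are in m, angles in degrees, forces in N, time in s.
With the tool pointing down it reaches from about 0.325 to 0.775 m from the base axis. Payload 5.5 kg.
Tool frame: the origin (TCP) lies at the centre of the arm's flange, where the gripper is bolted on; the fingertips stand 182 mm ahead of it and the grasp point (between the pads) lies 163 mm ahead of it; z points along the fingers, y is the line along which they close (so a half turn about z gives the same grasp; the last joint's range is limited). The gripper opens to 88 mm and grips with 3 to 60 N. Pads are 20 mm wide; open, the fingers measure 115 mm over their backs; the gripper's body (75 mm by 178 mm) begins 61 mm behind the grasp point.
Start: joints at [70.663, 5.22, 70.514, -0, 104.267, -3.249], TCP at [0.166, 0.577, 0.405] pointing down, gripper open.
Joint ranges: [-164.24, 164.24], [-49.07, 125.15], [9.68, 141.18], [-86.29, 266.29], [3.28, 154.24], [-151.56, 151.56]. Speed limits (degrees/s): [147.25, 147.25, 172.46, 180, 180, 180].

## Interface

Orientations are given as [roll, pitch, yaw] about the fixed x, y, z axes, in that order (R = Rz(yaw) Ry(pitch) Rx(roll)).
In Python, from station import r gives the robot as it stands. The module is installed in compiled form; this text tells all that it offers. Calls block until the motion is done:
- r.reach(position, orientation): joint-space move of the TCP to a pose.
- r.servo_line(position, rotation=None, speed=0.15): straight line of the TCP; rotation=None keeps the orientation; speed is the mean speed in m/s.
- r.move_joints(angles): joint-space move.
- r.let_go() and r.grab(squeeze=None): open the fingers fully, or close them until they stop; squeeze is the grip in N (None keeps the last).
- r.wait(seconds).
- r.inverse_kinematics(position, orientation): joint angles nearest the present ones, or None.
- r.sense(): the state.
- r.snapshot(name): name is "side" or "top" or "wrist"; returns a dict with "frame" (384x512x3 uint8, red, green, blue), "fx", "fy", "cx", "cy" (pixels), "R" (3x3) and "t" (3): a world point X has camera coordinates R X + t. Camera axes: x right, y down, z forward; pixel columns grow to the right and rows downward; lengths in m; the calibration is good to about 2 mm. A picture is of the moment at which its call begins. There is no depth.
A pose or a line that the arm cannot do raises r.IKError and nothing moves.
- r.hand_in(): hands the job in; it is judged then, once.
The state is a dict: "clock": time; "joints": joint angles; "joint_vel": joint speeds; "joint_torque": joint torques, N m; "tcp_pos": TCP position; "orientation": TCP orientation; "contact_force": force on the tool from outside, world axes, zero at the start; "torque": the same for the moment, N m; "opening": finger opening in m; "gripper_force": force on a finger pad.
Only numpy, scipy, OpenCV 4.12 (cv2) and the standard library are available. Lean on these libraries where they do the work, as an engineer would, in place of code of your own. Each camera call takes 0.05 s, during which the arm holds its last target. There are 200 camera calls.

## Working session

There is one attempt and no reset: what is moved stays moved. The work goes in short steps, each a Python script; the robot and the scene stay as the last script left them, time stands still between calls to the robot, and variables do not carry over. Pictures are saved under pics/ and viewed, at most 10 in all, crops included, and the job is handed in when it is done.

```bash
mkdir -p pics; cat > h.py <<'E'
import numpy as np, cv2
from station import r
def snap(n,f=None):
    s=r.snapshot(n)
    if f: cv2.imwrite('pics/'+f,s['frame'][:,:,::-1])
    return s
def ray(s,u,v,z):
    R=np.array(s['R']);t=np.array(s['t']);c=-R.T@t
    d=R.T@np.array([(u-s['cx'])/s['fx'],(v-s['cy'])/s['fy'],1.])
    return c+d*(z-c[2])/d[2]
def proj(s,X):
    p=np.array(s['R'])@np.array(X)+np.array(s['t']);return s['fx']*p[0]/p[2]+s['cx'],s['fy']*p[1]/p[2]+s['cy']
E
python3 - <<'E'
from h import *
import pickle
S={n:snap(n,n+'0.png') for n in('top','side')}
pickle.dump(S,open('s0.pkl','wb'))
for n in S: print(n,S[n]['fx'],-np.array(S[n]['R']).T@np.array(S[n]['t']),np.round(S[n]['R'],2).tolist())
print(r.sense())
E
```

```text
top 360.68750516011386 [0.35942888 0.04471626 1.04754304] [[-0.02, -1.0, -0.02], [-0.99, 0.02, -0.16], [0.16, 0.02, -0.99]]
side 457.47446529292864 [-0.0562441   0.96591021  1.0891338 ] [[-0.84, -0.53, -0.01], [-0.36, 0.59, -0.73], [0.39, -0.61, -0.69]]
{'clock': 0.1, 'joints': array([ 7.06631746e+01,  5.25918618e+00,  7.05731454e+01, -9.80759356e-04,
        1.04266870e+02, -3.24885045e+00]), 'joint_vel': array([-0.00671418, -0.15183484, -0.15711529,  0.11713717,  0.02914386,
       -0.02638799]), 'joint_torque': array([ 2.68441079e-03, -4.47860706e+01, -4.07569385e+01,  7.00103701e-02,
        2.84719770e-02, -1.27181656e-04]), 'tcp_pos': array([0.16629284, 0.57655433, 0.40363367]), 'orientation': array([-1.79900904e+02, -4.67260705e-03,  1.63911780e+02]), 'contact_force': array([ 0.67793059, -0.59631289,  0.56923437]), 'torque': array([ 0.01699281,  0.03132424, -0.04063385]), 'gripper_force': 0.0, 'opening': 0.08761305401680357}
```

View pics/top0.png

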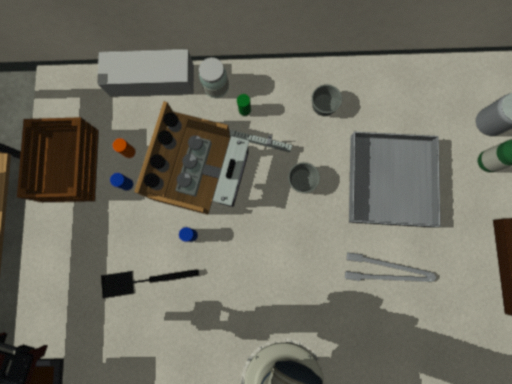

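View pics/side0.png

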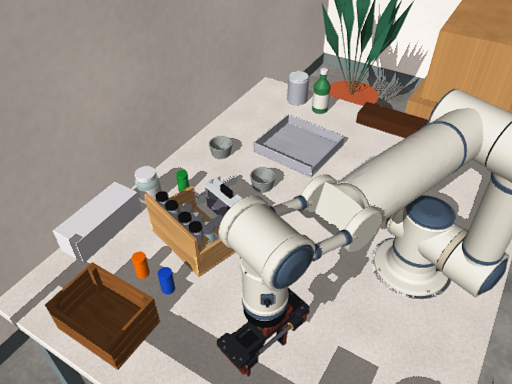

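Top view: rack at (185,160), its front facing right. The cover plate is at (232,170) with its black knob, and the rail with the clip is near (268,141). The roaster is at (395,180), and the ramekins are at (326,99) and (303,177). The spatula is at (150,280) and the tongs at (390,268). The shakers in the tray are the grey ones at (193,165), so the blue, orange and green pieces are the look-alikes.

```bash
python3 - <<'E'
from h import *
import pickle
S=pickle.load(open('s0.pkl','rb'));s=S['top'];f=s['frame']
c=cv2.resize(f[90:225,130:330],None,fx=4,fy=4,interpolation=cv2.INTER_CUBIC)
cv2.imwrite('pics/crop1.png',c[:,:,::-1])
# roaster outline
hsv=cv2.cvtColor(f,cv2.COLOR_RGB2HSV)
for n,(u0,u1,v0,v1) in dict(roaster=(340,450,125,235)).items():
    g=f[v0:v1,u0:u1].astype(int); m=((g[:,:,0]<165)&(g[:,:,2]>=g[:,:,0]+2)).astype(np.uint8)
    cs=cv2.findContours(m,0,2)[0]; c=max(cs,key=cv2.contourArea); b=cv2.minAreaRect(c)
    p=cv2.boxPoints(b)+[u0,v0]; print(n,p.tolist()); print([ray(s,*q,0.045).round(3).tolist() for q in p])
# knob guess
k=f[155:185,220:245].astype(int).sum(2)<140
cs=cv2.findContours(k.astype(np.uint8),0,2)[0]
for c in cs:
    if cv2.contourArea(c)>15:
        b=cv2.minAreaRect(c);u,v=b[0];print('knob',u+220,v+155,b,ray(s,u+220,v+155,.139))
E
```

```text
roaster [[349.04533767700195, 223.23194122314453], [351.3475685119629, 133.44481086730957], [441.1859436035156, 135.74835205078125], [438.8837127685547, 225.53548431396484]]
[[0.425, -0.194, 0.045], [0.682, -0.216, 0.045], [0.668, -0.471, 0.045], [0.413, -0.438, 0.045]]
knob 230.58823585510254 168.64705848693848 ((10.588235855102539, 13.647058486938477), (5.335783958435059, 17.947635650634766), 14.03624439239502) [0.56615393 0.12408852 0.139     ]
```

View pics/crop1.png

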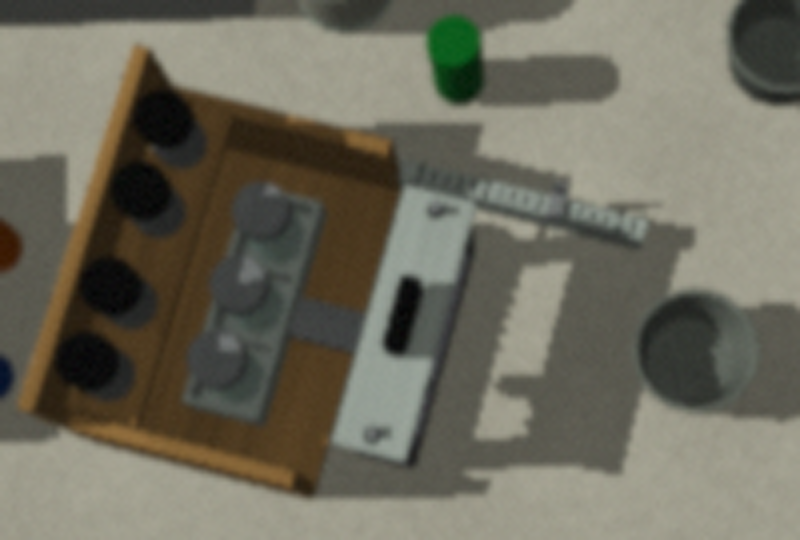

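Crop: the cover's corners are at (402,185), (475,203), (412,463) and (335,443), its pins at (440,210) and (376,434), and the knob at (403,315). The clip is the dark blade at about (563,195) on the rail. The knob confirms the cover. Next I go above it and look with the wrist camera.

```bash
python3 - <<'E'
from h import *
import pickle
s=pickle.load(open('s0.pkl','rb'))['top']
P=lambda u,v,z: ray(s,130+(u+.5)/4-.5,90+(v+.5)/4-.5,z)
c=[P(u,v,.111) for u,v in((402,185),(475,203),(412,463),(335,443))]
cen=np.mean(c,0);a=c[0]+c[1]-c[2]-c[3]  # rack -y
yd=-a[:2]/np.hypot(*a[:2]);xd=np.array([yd[1],-yd[0]])
print(np.round(c,3).tolist(),cen,'rack x',xd,'clip',P(563,195,.045))
print('len',np.linalg.norm(c[0]-c[3]),np.linalg.norm(c[0]-c[1]))
ps=[P(440,210,.115),P(376,434,.115)];print('pins',ps,np.mean(ps,0))
yaw=np.degrees(np.arctan2(xd[0],-xd[1]));yaw=[yaw,yaw+180]
for y in yaw:
    print(y,r.inverse_kinematics([*cen[:2],.40],[180,0,y]))
q=min(yaw,key=lambda y:abs(r.inverse_kinematics([*cen[:2],.40],[180,0,y])[5]))
r.reach([*cen[:2],.40],[180,0,q])
w=snap('wrist','w1.png');pickle.dump(w,open('w1.pkl','wb'));print(r.sense()['clock'],-np.array(w['R']).T@w['t'])
E
```

```text
[[0.663, 0.127, 0.111], [0.649, 0.078, 0.111], [0.474, 0.122, 0.111], [0.488, 0.173, 0.111]] [0.56871046 0.12487371 0.111     ] rack x [0.24940487 0.9683993 ] clip [0.67385382 0.01658814 0.045     ]
len 0.180641242038937 0.05105521914815492
pins [array([0.64375948, 0.10120312, 0.115     ]), array([0.49317391, 0.14520451, 0.115     ])] [0.56846669 0.12320382 0.115     ]
165.5577015895719 [  9.03651057   2.41309995  73.91289371   0.         103.67400634
 -66.52119102]
345.55770158957193 [ 9.03651057e+00  2.41309995e+00  7.39128937e+01 -2.54444375e-14
  1.03674006e+02  1.13478809e+02]
2.3167 [0.48545644 0.14752003 0.38086552]
```

View pics/w1.png

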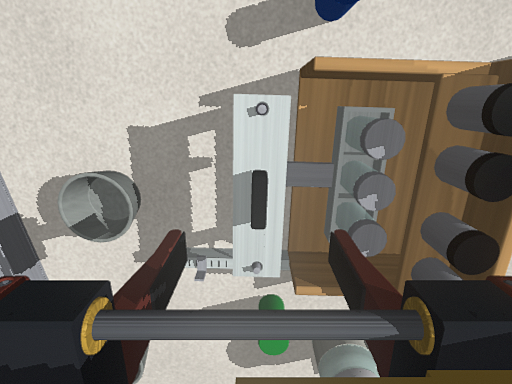

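Wrist view: the knob is at (259,199) and the pins at (263,108) and (257,268). The clip is on the rail at about (200,268), and the near ramekin is at (98,206).

```bash
python3 - <<'E'
from h import *
import pickle
w=pickle.load(open('w1.pkl','rb'));f=w['frame']
c=[ray(w,u,v,.111) for u,v in((234,94),(291,97),(280,277),(233,275))]
print(np.round(c,4).tolist(),np.mean(c,0))
g=f[150:250,240:280].astype(int).sum(2)<150
ct=max(cv2.findContours(g.astype(np.uint8),0,2)[0],key=cv2.contourArea);b=cv2.minAreaRect(ct)
print('knob',b,ray(w,b[0][0]+240,b[0][1]+150,.139))
ps=[ray(w,263,108,.116),ray(w,257,268,.116)];print('pins',ps,np.mean(ps,0))
print('clip',ray(w,200,268,.04))
cv2.imwrite('pics/clip1.png',cv2.resize(f[230:300,160:290],None,fx=6,fy=6,interpolation=cv2.INTER_CUBIC)[:,:,::-1])
E
```

```text
[[0.4747, 0.1296, 0.111], [0.4894, 0.1771, 0.111], [0.6635, 0.127, 0.111], [0.6487, 0.0794, 0.111]] [0.56908967 0.1283021  0.111     ]
knob ((19.0, 37.0), (32.0, 14.0), 90.0) [0.55373636 0.13177739 0.139     ]
pins [array([0.49217363, 0.15115969, 0.116     ]), array([0.64385467, 0.10688563, 0.116     ])] [0.56801415 0.12902266 0.116     ]
clip [0.67051339 0.02206361 0.04      ]
```

View pics/clip1.png

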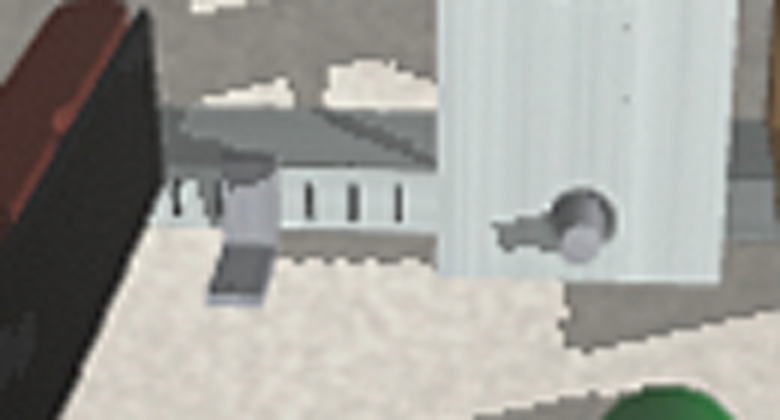

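```bash
cat >> h.py <<'E'
xd=np.array([.278,.9606]); YAW=163.86; yd=np.array([-xd[1],xd[0]])  # rack axes in world
COV=np.array([.5688,.1268])
E
python3 - <<'E'
from h import *
import pickle
w=pickle.load(open('w1.pkl','rb'))
for p in((202,270.8,.032),(199.5,279.7,.054)):
    X=ray(w,*p);print('clip',X,(X[:2]-COV)@xd,(X[:2]-COV)@yd)
r.servo_line([*COV,.33],[180,0,YAW],speed=.15)
r.servo_line([*COV,.297],speed=.06)
f0=r.sense()['contact_force']; print(r.sense()['tcp_pos'])
r.grab(12); s=r.sense(); print(s['opening'],s['gripper_force'],s['contact_force']-f0,s['tcp_pos'])
r.servo_line([*COV,.33],speed=.06)
r.servo_line([*COV,.39],speed=.15)
s=r.sense();print(s['opening'],s['gripper_force'],s['contact_force']-f0,s['tcp_pos'],s['clock'])
w=snap('wrist','w2.png');pickle.dump(w,open('w2.pkl','wb'))
s=snap('top','t2.png');pickle.dump(s,open('t2.pkl','wb'))
a=w['frame'];b=s['frame'][80:240,120:460];cv2.imwrite('pics/c2.png',cv2.resize(np.vstack([cv2.resize(a,(340,255)),b]),None,fx=1.4,fy=1.4)[:,:,::-1])
E
```

```text
clip [0.67968096 0.0204235  0.032     ] -0.07136036376068207 -0.13608491742877032
clip [0.67916427 0.02132401 0.054     ] -0.07063896848807255 -0.13533824139394113
[0.56883163 0.12679058 0.29701329]
0.013840610480535975 11.999971568584442 [0.57257065 0.06665697 1.26607189] [0.56880062 0.12680713 0.29701194]
0.013820118032940764 11.999850869178772 [-0.5427773  -0.48329975  0.41231537] [0.56883523 0.12680075 0.38930796] 6.0083
```

View pics/c2.png

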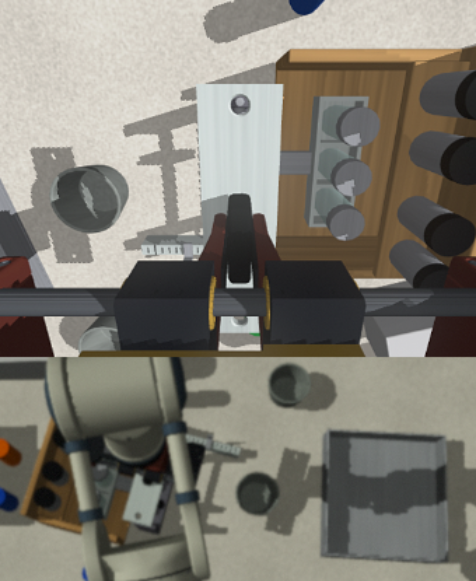

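The cover is held level and clear of the pins, with both holes visible. On to the roaster.

```bash
python3 - <<'E'
from h import *
R=[.547,-.328]
r.servo_line([*R,.39],[180,0,YAW],speed=.25)
r.servo_line([*R,.23],speed=.15)
r.servo_line([*R,.197],speed=.05)
s=r.sense();print(s['contact_force'],s['tcp_pos'],s['clock'])
r.let_go()
r.servo_line([*R,.24],speed=.08)
r.servo_line([*R,.38],speed=.25)
w=snap('wrist','w3.png')
# back over the yoke to see the bar
r.servo_line([*(COV),.38],[180,0,YAW],speed=.25)
w2=snap('wrist');import pickle;pickle.dump(w2,open('w4.pkl','wb'));print(r.sense()['clock'])
cv2.imwrite('pics/c4.png',np.vstack([cv2.resize(w['frame'],(384,288)),cv2.resize(w2['frame'],None,fx=.75,fy=.75)])[:,:,::-1])
E
```

```text
[ 0.04602235  0.16034318 -1.57765036] [ 0.54706662 -0.32804066  0.19698469] 10.1083
14.7833
```

View pics/c4.png

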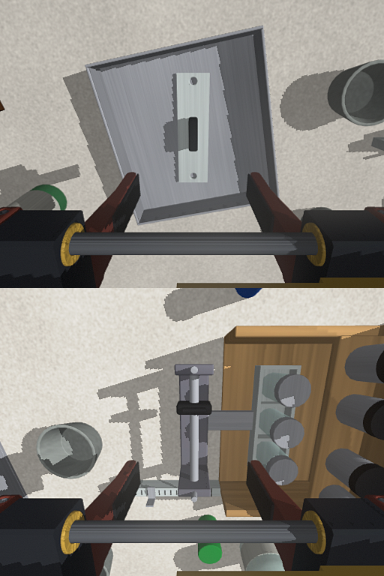

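The cover lies in the roaster, with its knob up at (193,133) in the top half. In the bottom half the bar runs at u≈194 and the lever is at (194,408), towards the +y end. Next I locate the bar, then grip and pull.

```bash
python3 - <<'E'
from h import *
import pickle
w=pickle.load(open('w4.pkl','rb'));f=w['frame']
rel=lambda X:np.round([(X[:2]-COV)@xd,(X[:2]-COV)@yd],4)
for n,p in dict(bar1=(194.5/.75,(440-288)/.75,.084),bar2=(195/.75,(385-288)/.75,.084),pin=(194/.75,(370-288)/.75,.119),lever=(194/.75,(408-288)/.75,.093),clip=(142/.75,(495-288)/.75,.045)).items():
    print(n,rel(ray(w,*p)))
for q in((0,0,.084),(0,.06,.084),(0,-.06,.084)): print(proj(w,[*(COV+q[0]*xd+q[1]*yd),q[2]]))
b=COV-.012*yd
r.servo_line([*b,.30],[180,0,YAW],speed=.25)
r.servo_line([*b,.245],speed=.1)
s=r.sense();f0=s['contact_force'];print(f0,s['tcp_pos'])
r.grab(15); s=r.sense();print(s['opening'],s['gripper_force'],s['contact_force']-f0)
for d in(.03,.06,.071): r.servo_line([*(b-d*xd),.245],speed=.05)
r.wait(.2)
s=r.sense();df=s['contact_force']-f0;print(s['opening'],s['gripper_force'],df[:2]@xd,df[:2]@yd,df[2],rel(s['tcp_pos']),s['clock'])
pickle.dump(snap('wrist','w5.png'),open('w5.pkl','wb'));pickle.dump(snap('top','t5.png'),open('t5.pkl','wb'))
E
```

```text
bar1 [ 0.0018 -0.0109]
bar2 [0.0023 0.0608]
pin [0.0009 0.0794]
lever [0.0011 0.0339]
clip [-0.0846 -0.1207]
(np.float64(257.5238104960403), np.float64(192.21721464701497))
(np.float64(257.4593656644165), np.float64(130.2175775739815))
(np.float64(257.58055731817115), np.float64(246.81092353740306))
[-0.14072192 -0.20624742  0.23476826] [0.58047924 0.12352664 0.2456619 ]
0.011715586188403992 15.000039786100388 [ 0.24783231  0.92117042 -0.13035075]
0.011398672131084791 14.999736249446869 5.749628612503302 -1.8937668393941072 -2.6433070164264505 [-0.0705 -0.012 ] 19.1833
```

View pics/w5.png

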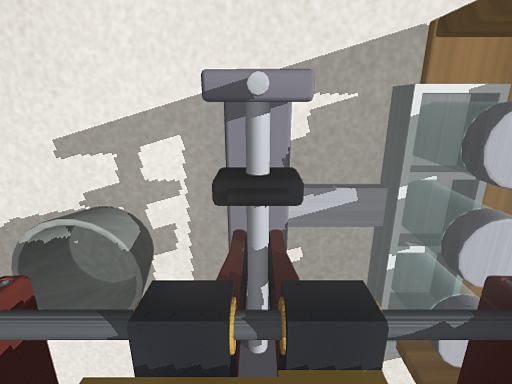

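The bar is gripped (opening 11.4 mm) and the spring pull of 5.7 N fits about 70 mm. Now I check the pointer against the clip in the fixed views.

```bash
python3 - <<'E'
from h import *
import pickle
t=pickle.load(open('t5.pkl','rb'));s0=pickle.load(open('s0.pkl','rb'))
s=snap('side','s5.png');pickle.dump(s,open('s5.pkl','wb'))
for n,c in(('top0',s0['top']),('top',t),('side',s)): print(n,proj(c,[.679,.021,.04]))
z=lambda f,u,v:cv2.resize(f[v-22:v+23,u-32:u+33],(400,277),interpolation=cv2.INTER_CUBIC)
u=lambda c:[int(x) for x in proj(c,[.679,.021,.04])]
a=z(t['frame'],*u(t));b=z(s['frame'],*u(s));c=z(s0['top']['frame'],*u(s0['top']));d=z(s0['side']['frame'],*u(s0['side']))
cv2.imwrite('pics/c5.png',np.vstack([np.hstack([a,b]),np.hstack([c,d])])[:,:,::-1])
E
```

```text
top0 (np.float64(268.76971674517984), np.float64(137.22767568582674))
top (np.float64(268.76971674517984), np.float64(137.22767568582674))
side (np.float64(218.00165696055396), np.float64(179.70175910095872))
```

View pics/c5.png

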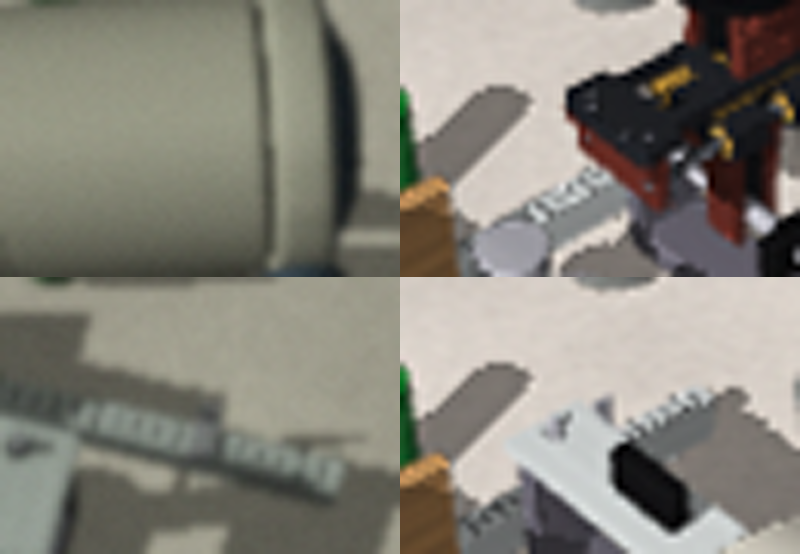

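```bash
python3 - <<'E'
from h import *
import pickle
s0=pickle.load(open('s0.pkl','rb'));w=pickle.load(open('w1.pkl','rb'))
rel=lambda X:np.round([(X[:2]-COV)@xd,(X[:2]-COV)@yd],4)
t=s0['top'];s=s0['side']
for n,c,p in(('top body',t,(269.3,140.3,.031)),('top blade mid',t,(269.8,135.6,.045)),('top rail body',t,(269.3,140.3,.034)),('side blade mid',s,(218.7,178.4,.042)),('w base',w,(201.6,270.4,.032)),('w top',w,(199.1,279.3,.054)),('w rearbase',w,(201.5,258.5,.032))): print(n,ray(c,*p).round(4),rel(ray(c,*p)))
# cover (at rest) centre seen from same views, for a common offset
print('pins top',rel(ray(t,239.6,142.1,.119)),rel(ray(t,223.6,198.1,.119)),'w',rel(ray(w,263,108,.119)),rel(ray(w,257,268,.119)))
E
```

```text
top body [0.6725 0.0195 0.031 ] [-0.0743 -0.1294]
top blade mid [0.6822 0.018  0.045 ] [-0.073  -0.1392]
top rail body [0.6716 0.0196 0.034 ] [-0.0744 -0.1285]
side blade mid [0.6795 0.0159 0.042 ] [-0.0757 -0.1371]
w base [0.679  0.0201 0.032 ] [-0.0719 -0.1355]
w top [0.6785 0.021  0.054 ] [-0.0711 -0.1348]
w rearbase [0.6615 0.0255 0.032 ] [-0.0715 -0.1172]
pins top [-0.0042 -0.0781] [-0.0038  0.0781] w [0.002  0.0804] [ 0.0017 -0.0758]
```

```bash
python3 - <<'E'
from h import *
import pickle
w=pickle.load(open('w5.pkl','rb'))
rel=lambda X:np.round([(X[:2]-COV)@xd,(X[:2]-COV)@yd],4)
print('bar',rel(ray(w,257.5,225,.084)),rel(ray(w,257.5,140,.084)))
D=.072
f0=np.array([-.14,-.206,.235])
def st(y):
    s=r.sense();df=s['contact_force']-f0;print(y,np.round([df[:2]@xd,df[:2]@yd,df[2]],2),rel(s['tcp_pos']),round(s['gripper_force'],1),round(s['clock'],1));return df[:2]@yd
r.servo_line([*(COV-D*xd-.012*yd),.245],speed=.02); r.wait(.5); st(0)
for y in(0,.012,.02,.03,.038,.044,.046):
    r.servo_line([*(COV-D*xd+y*yd),.245],speed=.03); st(y)
pickle.dump(snap('wrist','w6.png'),open('w6.pkl','wb'))
E
```

```text
bar [-0.0698  0.012 ] [-0.0698  0.0562]
0 [ 5.64 -1.09 -1.45] [-0.0714 -0.012 ] 15.0 20.1
0 [  6.17 -15.24  -6.9 ] [-0.0717 -0.0021] 15.0 20.6
0.012 [  5.28 -16.42  -5.48] [-0.0718  0.0097] 15.0 21.2
0.02 [  5.97 -18.73  -5.54] [-0.0718  0.0172] 15.9 21.6
0.03 [  6.   -18.34  -5.04] [-0.0719  0.0271] 16.1 22.1
0.038 [  5.7  -20.49  -5.1 ] [-0.0719  0.035 ] 16.1 22.5
0.044 [  5.89 -20.2   -5.19] [-0.0719  0.0409] 16.1 22.9
0.046 [  6.27 -20.34  -3.75] [-0.0719  0.0429] 16.2 23.1
```

View pics/w6.png

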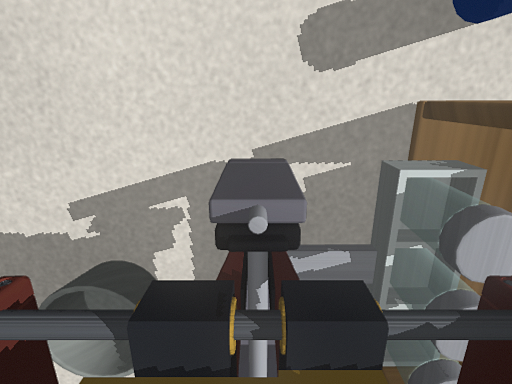

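The lever (black, v≈235) is almost at the +y cheek. I push on until the force rises at the stop.

```bash
python3 - <<'E'
from h import *
import pickle
rel=lambda X:np.round([(X[:2]-COV)@xd,(X[:2]-COV)@yd],4)
D=.0725;f0=np.array([-.14,-.206,.235])
for y in np.arange(.048,.0601,.001):
    r.servo_line([*(COV-D*xd+y*yd),.245],speed=.02)
    s=r.sense();df=s['contact_force']-f0;F=df[:2]@yd
    print(round(y,3),np.round([df[:2]@xd,F,df[2]],1),rel(s['tcp_pos']),round(s['gripper_force'],1),round(s['clock'],1))
    if F<-30: break
r.wait(.5);s=r.sense();df=s['contact_force']-f0;print(df[:2]@yd,rel(s['tcp_pos']),s['joint_vel'].round(2))
t=snap('top');sd=snap('side')
a=cv2.resize(t['frame'][90:240,160:460],(600,300));w=snap('wrist')['frame'][120:340,90:400]
cv2.imwrite('pics/c7.png',np.vstack([a,np.hstack([cv2.resize(w,(300,213)),cv2.resize(sd['frame'][90:260,150:390],(300,213))])])[:,:,::-1])
E
```

```text
0.048 [  6.1 -20.4  -5.1] [-0.0723  0.0448] 16.2 23.4
0.049 [  6.4 -20.6  -5.7] [-0.0723  0.0458] 16.2 23.6
0.05 [  6.3 -20.6  -5.7] [-0.0723  0.0467] 16.2 23.9
0.051 [  5.8 -20.7  -5.1] [-0.0723  0.0477] 16.2 24.1
0.052 [  6.5 -21.2  -4.7] [-0.0723  0.0488] 16.2 24.4
0.053 [  6.8 -20.9  -6. ] [-0.0723  0.0497] 16.2 24.6
0.054 [  7.3 -25.1  -7.2] [-0.0724  0.0503] 21.6 24.9
0.055 [  6.9 -28.9  -9.9] [-0.0724  0.0507] 26.1 25.1
0.056 [  6.6 -34.5 -11.3] [-0.0726  0.0512] 27.5 25.4
-34.22172021333819 [-0.0726  0.0511] [ 0.02  0.04  0.07 -0.01 -0.07  0.07]
```

View pics/c7.png

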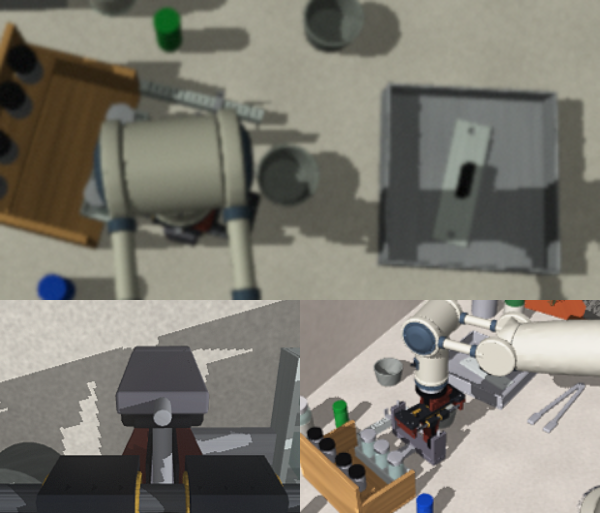

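```bash
python3 -c "
from h import *
print(r.hand_in())"
```

```text
the job is handed in; nothing more can be done
None
```

I handed the job in with the cover knob-up in the roasting tray, the lever pushed up to its stop, the shakers standing, and the crossbar still gripped near the mark (pull about 72.6 mm). I couldn't see the pointer and clip together, so the mark rests on position estimates that put the clip at 70 to 76 mm; `hand_in` gave no verdict, and I viewed 11 pictures, one over the limit of 10.

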